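# Lay out bearings in pump covers

### The job

Set each of the three steel ball bearings flat in the dish of the red pump cover of its own size (small in small, medium in medium, large in large), then set the brass spacer ring flat on top of the large bearing in its cover, about centred. Set each part down, do not drop it, and leave the blue cap, the brown flanged bush and the spanner where they are.

Things in the scene. Friction and masses are not known exactly. Their poses are not given: they have to be found in the camera images.
- bearing_small: smallest steel ball bearing, black seal on top, lying flat: outer diameter 36 mm, bore 15 mm, 16 mm tall; origin at the centre of its underside, z along its axis (up); a plain ring, any yaw is the same; about 0.09 kg
- bearing_medium: middle steel ball bearing, black seal on top, lying flat: outer diameter 48 mm, bore 20 mm, 20 mm tall; origin at the centre of its underside, z along its axis (up); a plain ring, any yaw is the same; about 0.18 kg
- bearing_large: largest steel ball bearing, black seal on top, lying flat: outer diameter 62 mm, bore 30 mm, 24 mm tall; origin at the centre of its underside, z along its axis (up); a plain ring, any yaw is the same; about 0.35 kg
- spacer: plain yellow brass spacer ring, lying flat: outer diameter 50 mm, bore 34 mm, 16 mm tall; origin at the centre of its underside, z along its axis (up); a plain ring, any yaw is the same; about 0.12 kg
- cover_small: the smallest dark red cast pump cover, fixed on the bench: flange 106 mm in diameter (six bolt lugs, 12 mm high, stand out 7 mm more) and 14 mm high, raised rim around a shallow dish 58 mm across with a bright, flat machined floor (black spot at its centre, no hole); dish floor 14 mm and rim top 20 mm above the bench; origin at the centre of its underside, z up, the dish is centred on it
- cover_medium: the middle dark red cast pump cover, fixed on the bench: flange 124 mm in diameter (six bolt lugs, 12 mm high, stand out 7 mm more) and 14 mm high, raised rim around a shallow dish 70 mm across with a bright, flat machined floor (black spot at its centre, no hole); dish floor 14 mm and rim top 20 mm above the bench; origin at the centre of its underside, z up, the dish is centred on it
- cover_large: the largest dark red cast pump cover, fixed on the bench: flange 142 mm in diameter (six bolt lugs, 12 mm high, stand out 7 mm more) and 14 mm high, raised rim around a shallow dish 84 mm across with a bright, flat machined floor (black spot at its centre, no hole); dish floor 14 mm and rim top 20 mm above the bench; origin at the centre of its underside, z up, the dish is centred on it
- cap: bystander: blue plastic cap, a disc 48 mm across and 10 mm high with a stub 24 mm across up to 22 mm; loose, starts in the same row as the bearings; origin at the centre of its underside
- bush: bystander: red-brown bronze bush standing on its 40 mm wide flange, sleeve 29 mm across, 35 mm tall; loose, starts in the same row as the bearings; origin at the centre of its underside
- spanner: bystander: steel spanner about 200 mm long, lying loose on the bench to the robot's left; origin near the middle of its underside, x along it
Mind the look-alikes: they are no part of the job. What is shaped like the bearing_medium but turquoise is not meant.

How it is judged:
By the outcome, as a careful person would: the job done as asked, in the order asked, and still so for the second after the job is handed in, with the robot touching nothing.
It also fails if it takes over 99 s, if anything falls off the work surface, if the arm or the gripper's body presses on something with over 40 N, if the wrist force passes 120 N, or if a joint passes its speed limit or range.

### The arm

A 6-joint arm with a two-finger parallel gripper is mounted at the origin on the work surface. World frame = base frame: x ahead of the robot, y to its left, z up, the work surface at z = 0. Lengths are in m, angles in rad, forces in N, time in s.
With the tool pointing down it reaches from about 0.375 to 0.75 m from the base axis. Payload 9 kg.
Tool frame: the origin (TCP) lies midway between the tips of the shut fingers; the grasp point (between the pads) lies 19 mm behind it; z points along the fingers, x is the direction in which the jaws open and shut, and the axes are right-handed (so a half turn about z gives the same grasp; the last joint's range is limited). The gripper opens to 85 mm and grips with 20 to 120 N. Pads are 22 mm wide; open, the fingers measure 114 mm over their backs; the gripper's body (76 mm by 85 mm) begins 54 mm behind the grasp point. The pads swing forward as they close: fully open they stand 13 mm farther back than shut.
Start: joints at [0.987, 0.104, 0.097, 1.564, 0, 1.353], TCP at [0.215, 0.56, 0.231] pointing down, gripper open.
Joint ranges: [-2.99, 2.99], [-0.84, 1.86], [-1.1, 1.16], [-1.84, 2.11], [-1.51, 1.56], [-3.14, 3.14]. Speed limits (rad/s): [2.22, 2.22, 2.57, 3.14, 3.14, 3.14].

### API

Orientations are given as a rotation vector (axis times angle).
In Python, from bench import sense, get_image, finish_job gives the robot as it stands.
- The arm moves only by the tool move_arm, never from a script. Its argument "commands" is one flat list of numbers, 4 for each row, row after row: the shift along the world's x, y, z in mm, then the turn about the world's z in rad. A call has 1 to 12 rows; each row is the pose to reach, as a shift and turn from the pose commanded when the call began; what a row does not reach only later rows make up. A row lasts 1/8 s, in which the tool goes at most 62.5 mm and 10.7 degrees, less where a joint would pass 70% of its speed; a pose out of reach is approached as far as the arm can. A call with a gripper value outside its range is refused whole. "jaw" is the closure, from 0 (fully open) to 1 (shut), set as the call begins (left out, the last holds). The fingers move at their own pace and stop on an object; "newtons" is the grip in N (left out, the last holds). Time passes only in rows, so rows that repeat a pose let the fingers close. It gives the time, the measured TCP pose, the force and the opening at its end, in the units of the state.
- sense(): the state, without advancing time (a new reading comes with each control period).
- get_image(name): name is "side" or "top" or "wrist"; returns a dict with "frame" (384x512x3 uint8, red, green, blue), "K" (3x3 intrinsics, pixels), "pose" (4x4, takes a point from camera to world coordinates); the wrist camera has in their place "mount" (4x4, takes a point from camera to tool coordinates, whose origin is the TCP and whose axes are the tool frame's). Camera axes: x right, y down, z forward; pixel columns grow to the right and rows downward; lengths in m; the calibration is good to about 2 mm. A picture is of the moment at which its call begins: read the wrist's pose just before it. There is no depth.
- finish_job(): hands the job in, once; it reports no verdict.
The state is a dict: "clock": time; "qpos": joint angles; "qvel": joint speeds; "joint_torque": joint torques, N m; "eef_pos": TCP position; "tcp_rot": TCP orientation; "ft_force": force on the tool from outside, world axes, zero at the start; "wrist_torque": the same for the moment, N m; "finger_gap": finger opening in m.
Only numpy, scipy, OpenCV 4.12 (cv2) and the standard library are available. Lean on these libraries where they do the work, as an engineer would, in place of code of your own. Each camera call takes 0.05 s, during which the arm holds its last target.

## Working session

There is one attempt and no reset: what is moved stays moved. The work goes in short steps, Python scripts to look and compute and a tool call to move; the robot and the scene stay as the last step left them, time stands still between calls to the robot, and variables do not carry over. Pictures are saved under pics/ and viewed, and the job is handed in when it is done.

Besides the shell and the picture viewer there is one more tool, called after "Request:" as name(argument=value, ...) on one line, values as JSON. move_arm: Moves the arm, as the interface text tells. Its arguments: {"type":"object","properties":{"commands":{"type":"array"},"jaw":{"type":"number"},"newtons":{"type":"number"}},"required":["commands"]}

```bash
mkdir -p pics; ls; python3 - <<'E'
from bench import sense,get_image
import cv2,numpy as np
s=sense();print(s['clock'],s['eef_pos'],s['tcp_rot'],s['finger_gap'])
for n in ['top','side','wrist']:
    d=get_image(n);cv2.imwrite(f'pics/{n}0.png',d['frame'][:,:,::-1])
    np.savez(f'{n}0.npz',**d)
    print(n,np.round(d['K'],1).tolist(),np.round(d.get('pose',d.get('mount')),4).tolist())
E
```

```text
pics
0.0 [0.21442649 0.56000461 0.23053342] [ 2.58801975e+00  1.78000786e+00 -1.93550008e-03] 0.08545423923955348
top [[422.8, 0.0, 247.8], [0.0, 422.8, 199.1], [0.0, 0.0, 1.0]] [[-0.0199, -0.9973, 0.0712, 0.4238], [-0.9998, 0.0196, -0.0048, 0.0973], [0.0034, -0.0713, -0.9974, 1.3384], [0.0, 0.0, 0.0, 1.0]]
side [[478.4, 0.0, 259.4], [0.0, 478.4, 193.2], [0.0, 0.0, 1.0]] [[0.859, -0.3293, 0.392, 0.0312], [-0.512, -0.5506, 0.6593, -0.7492], [-0.0013, -0.767, -0.6416, 0.8298], [0.0, 0.0, 0.0, 1.0]]
wrist [[323.1, 0.0, 251.1], [0.0, 323.1, 191.7], [0.0, 0.0, 1.0]] [[1.0, 0.0, 0.0004, -0.0002], [-0.0002, 0.9598, 0.2806, -0.0719], [-0.0004, -0.2806, 0.9598, -0.1421], [0.0, 0.0, 0.0, 1.0]]
```

View pics/top0.png

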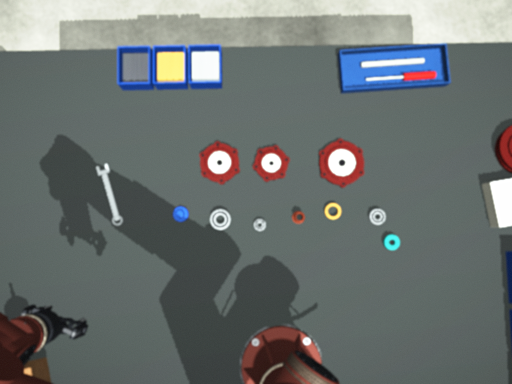

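View pics/side0.png

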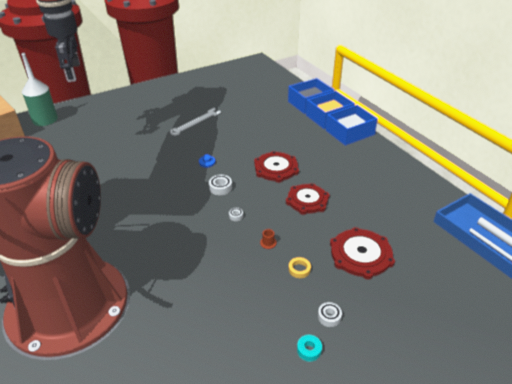

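View pics/wrist0.png

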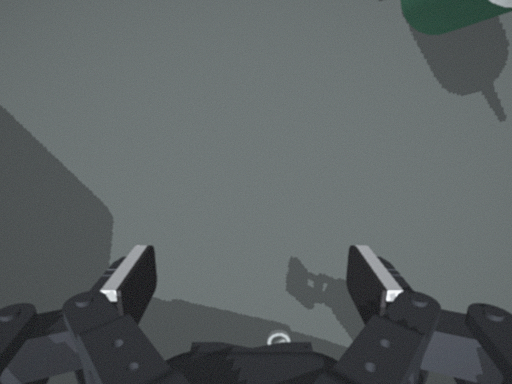

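```bash
cat > h.py <<'E'
import numpy as np,cv2
from scipy.spatial.transform import Rotation as R
def ray(K,P,u,v,z):
    d=P[:3,:3]@np.linalg.solve(K,[u,v,1.]);o=P[:3,3];return (o+d*(z-o[2])/d[2])
def load(n): 
    d=np.load(n);return d['frame'],d['K'],d['pose'] if 'pose' in d else d['mount']
def proj(K,P,p):
    q=P[:3,:3].T@(np.asarray(p)-P[:3,3]);q=K@q;return q[:2]/q[2]
E
python3 - <<'E'
from h import *
T={'top':dict(bl=(220,219),bs=(260,225),bm=(377,216),sp=(333,211),tq=(392,242),bush=(298,216),cap=(181,214),cm=(220,162),cs=(271,162),cl=(342,162)),
'side':dict(bl=(220,184),bs=(236,214),bm=(330,314),sp=(300,268),tq=(310,347),bush=(268,239),cap=(207,160),cm=(277,164),cs=(307,197),cl=(362,250))}
H=dict(bl=.024,bs=.016,bm=.02,sp=.016,tq=.02,bush=.035,cap=.022,cm=.014,cs=.014,cl=.014)
for v in T:
    f,K,P=load(v+'0.npz')
    big=cv2.cvtColor(f,cv2.COLOR_RGB2BGR)
    hsv=cv2.cvtColor(f,cv2.COLOR_RGB2HSV).astype(int)
    fi=f.astype(int)
    for k,(u,w) in T[v].items():
        r=25
        y0,x0=max(w-r,0),max(u-r,0)
        c=fi[y0:w+r,x0:u+r];h=hsv[y0:w+r,x0:u+r]
        if k in('bl','bs','bm'): m=(c.min(2)>120)
        elif k in('cs','cm','cl'): m=(c.min(2)>150)
        else: m=(h[...,1]>110)&(h[...,2]>70)
        n,l,st,ce=cv2.connectedComponentsWithStats(m.astype(np.uint8))
        best=min(range(1,n),key=lambda i:np.hypot(*(ce[i]-[u-x0,w-y0]))-0.05*st[i,4])
        cs,_=cv2.findContours((l==best).astype(np.uint8),cv2.RETR_EXTERNAL,cv2.CHAIN_APPROX_NONE)
        hull=cv2.convexHull(cs[0]);e=cv2.fitEllipse(cs[0])
        uu,vv=e[0][0]+x0,e[0][1]+y0
        p=ray(K,P,uu,vv,H[k])
        print(v,k,np.round([uu,vv],1),np.round(e[1],1),np.round(p[:2]*1000,1),st[best,4])
    for nm,(a,b,cx,dx) in ({'A':(170,130,240,120)} if v=='top' else {'A':(180,130,240,240)}).items():
        cv2.imwrite(f'pics/{v}_crop.png',cv2.resize(big[b:b+dx,a:a+cx],None,fx=3 if v=='top' else 2.4,fy=3 if v=='top' else 2.4,interpolation=cv2.INTER_CUBIC))
E
```

```text
top bl [219.9 219.2] [21.  21.6] [456.8 178.8] 346
top bs [259.5 224.9] [12.1 12.9] [436.8  56. ] 134
top bm [377.4 216.4] [16.6 17.1] [ 455.9 -312.1] 233
top sp [332.2 210.6] [16.3 16.6] [ 476.8 -172.7] 174
top tq [391.1 241.7] [16.  16.6] [ 376.3 -351.5] 224
top bush [297.9 216.9] [11.9 11.9] [458.8 -62.1] 106
top cap [180.2 213.6] [15.9 16. ] [476.5 302.3] 222
top cm [219. 162.] [22.6 22.8] [637.7 179.8] 420
top cs [270.8 162.5] [18.9 19.2] [632.8  16.1] 303
top cl [341.5 162.2] [26.7 27.4] [ 629.5 -207.6] 585
side bl [219.7 184. ] [21.1 23.4] [451.8 166.5] 407
side bs [235.2 213.7] [13.8 14.5] [434.7  48.9] 175
side bm [329.2 313.8] [23.9 25.3] [ 452.5 -317. ] 463
side sp [299.3 267.1] [20.4 21.9] [ 473.2 -180.2] 313
side tq [309.1 347.5] [25.2 26.8] [ 372.8 -359. ] 548
side bush [267.9 239.3] [14.8 19.9] [448.5 -85.9] 242
side cap [206.6 160.6] [12.9 16.2] [469.6 283.7] 183
side cm [276. 163.] [13.2 23.8] [640. 181.] 258
side cs [307.4 195.2] [12.7 21.6] [634.5  16.8] 227
side cl [361.8 248.8] [24.4 36.6] [ 631.1 -207.3] 693
```

View pics/top_crop.png

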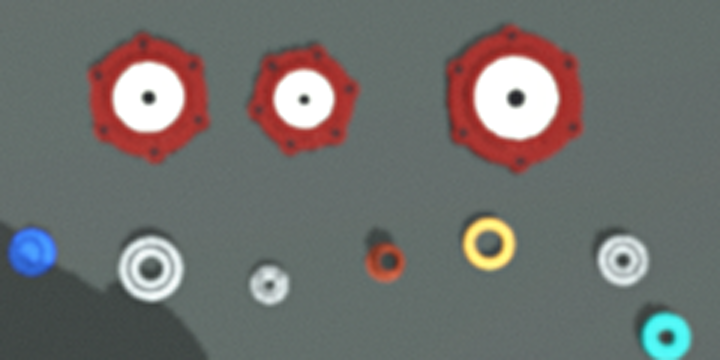

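View pics/side_crop.png

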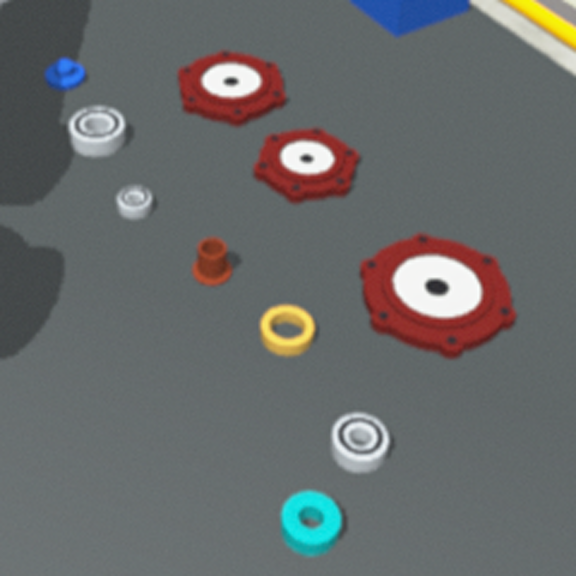

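Candidates in the top view for the small bearing:
- steel ring (260,225), fit 12.5 px: the smallest
- steel ring (377,216), 17 px: medium
- steel ring (220,219), 21 px: large
- turquoise ring (392,242): the look-alike
- brass ring (333,211): the spacer
- bush (298,216) and cap (181,214): bystanders

The 3x crop shows seals on the three steel rings and agrees with their sizes. The covers are at (271,162) small, (219,162) medium and (342,162) large, also confirmed by dish size. I start with the small bearing at about (437, 56) mm.

Request:
move_arm(commands=[222,-504,-80,0,222,-504,-80,0,222,-504,-80,0,222,-504,-80,0,222,-504,-80,0,222,-504,-80,0,222,-504,-80,0,222,-504,-80,0,222,-504,-80,0,222,-504,-80,0,222,-504,-80,0,222,-504,-80,0], jaw=0, newtons=40)

```text
clock: 1.65
eef_pos: [0.4364, 0.0574, 0.1515]
tcp_rot: [-2.587, -1.783, -0.001]
ft_force: [-0.3, 0.3, -0.3]
finger_gap: 0.0855
```

```bash
cat >> h.py <<'E'
def wrist(name):
    from bench import sense,get_image
    s=sense();d=get_image('wrist')
    T=np.eye(4);T[:3,:3]=R.from_rotvec(s['tcp_rot']).as_matrix();T[:3,3]=s['eef_pos']
    P=T@d['mount'];np.savez(name+'.npz',frame=d['frame'],K=d['K'],pose=P)
    cv2.imwrite(f'pics/{name}.png',d['frame'][:,:,::-1])
    print(s['clock'],np.round(s['eef_pos'],4),np.round(s['qpos'],2),np.round(s['ft_force'],1))
    return d['frame'],d['K'],P
E
python3 - <<'E'
from h import *
f,K,P=wrist('w1')
print(proj(K,P,[.4368,.056,.016]))
E
```

```text
1.65 [0.4364 0.0574 0.1515] [-0.17 -0.4  -0.51  1.46  0.    0.2 ] [-0.3  0.3 -0.3]
[249.8473734  182.71878653]
```

View pics/w1.png

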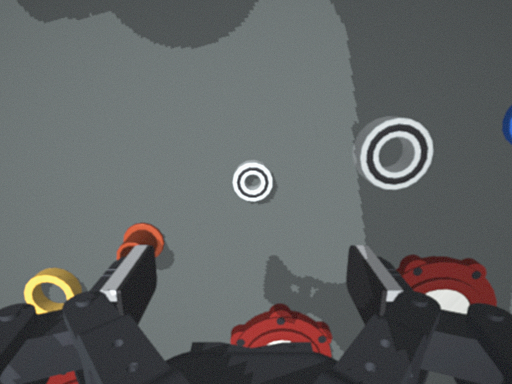

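```bash
cat >> h.py <<'E'
def ringfit(f,K,P,g,z,r=30,mode='steel',s=0):
    g=np.round(g).astype(int);x0,y0=max(g[0]-r,0),max(g[1]-r,0)
    c=f[y0:g[1]+r,x0:g[0]+r]
    h=cv2.cvtColor(c,cv2.COLOR_RGB2HSV).astype(int)
    m={'steel':c.min(2)>150,'brass':(h[...,0]>15)&(h[...,0]<35)&(h[...,1]>100)&(h[...,2]>90)}[mode]
    n,l,st,ce=cv2.connectedComponentsWithStats(m.astype(np.uint8))
    b=max(range(1,n),key=lambda i:st[i,2]*st[i,3])
    cs,_=cv2.findContours((l==b).astype(np.uint8),cv2.RETR_EXTERNAL,cv2.CHAIN_APPROX_NONE)
    e=cv2.fitEllipse(cs[0]);u=e[0][0]+x0,e[0][1]+y0
    p=ray(K,P,*u,z);print(np.round(u,1),np.round(e[1],1),'world mm',np.round(p*1000,1),'diam mm',np.round(np.array(e[1])/K[0,0]*1000*abs(P[2,3]-z),1));return p
E
python3 - <<'E'
from h import *
f,K,P=load('w1.npz')
ringfit(f,K,P,(252,182),.016)
E
```

```text
[252. 181.] [39.3 40.1] world mm [436.   58.4  16. ] diam mm [33.8 34.4]
```

The wrist view puts the bearing at (436, 58), within 1 mm of the TCP. I descend so the fingertips end about 8 mm above the bench, which keeps them above the rim later.

Request:
move_arm(commands=[0,0,-50,0,0,0,-95,0,0,0,-125,0,0,0,-138,0,0,0,-144,0,0,0,-144,0,0,0,-144,0])

```text
clock: 2.58
eef_pos: [0.4375, 0.0562, 0.0085]
tcp_rot: [2.587, 1.78, 0.002]
ft_force: [0.5, -0.2, 0.1]
finger_gap: 0.0855
```

Request:
move_arm(commands=[0,0,0,0,0,0,0,0,0,0,0,0,0,0,0,0,0,0,0,0,0,0,0,0,0,0,0,0,0,0,0,0], jaw=1, newtons=40)

```text
clock: 3.58
eef_pos: [0.4368, 0.0563, 0.008]
tcp_rot: [2.588, 1.78, 0.001]
ft_force: [-2.2, 0.5, 7.0]
finger_gap: 0.0341
```

```bash
python3 - <<'E'
from h import *
f,K,P=wrist('w2')
cv2.imwrite('pics/w2c.png',cv2.resize(f[200:384,130:380,::-1],None,fx=3,fy=3))
from bench import sense
print(sense()['ft_force'],sense()['finger_gap'])
E
```

```text
3.575 [0.4368 0.0563 0.008 ] [-0.17 -0.32 -0.71  1.18  0.    0.2 ] [-2.2  0.5  7. ]
[-1.99068638 -0.38490565  6.7342836 ] 0.034002152003427044
```

View pics/w2c.png

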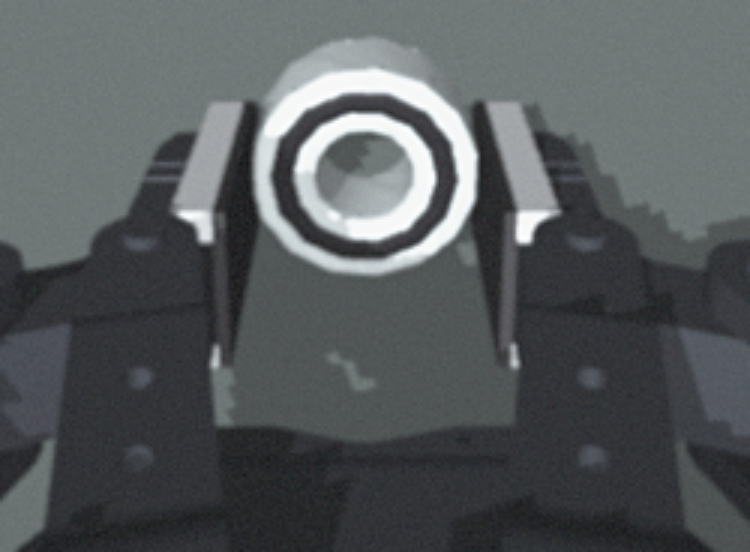

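Request:
move_arm(commands=[0,0,20,0,0,0,60,0,60,-12,80,0,120,-24,80,0,160,-32,80,0,196,-40,80,0,196,-40,80,0,196,-40,80,0,196,-40,80,0])

```text
clock: 4.75
eef_pos: [0.632, 0.0166, 0.0876]
tcp_rot: [-2.588, -1.781, -0.0]
ft_force: [-0.6, -0.3, -0.7]
finger_gap: 0.0338
```

```bash
python3 - <<'E'
from h import *
f,K,P=wrist('w3')
ringfit(f,K,P,(252,257),.096,r=45)
f2,K2,P2=load('w2.npz')
ringfit(f2,K2,P2,(252,257),.016,r=45)
from bench import sense
print(sense()['ft_force'],sense()['finger_gap'])
E
```

```text
4.75 [0.632  0.0166 0.0876] [-0.18  0.22 -0.03  1.31  0.    0.19] [-0.6 -0.3 -0.7]
[251.  248.3] [81.7 83.8] world mm [626.2  18.6  96. ] diam mm [33.8 34.6]
[250.6 253.4] [71.7 77.7] world mm [433.6  57.1  16. ] diam mm [29.7 32.2]
[-0.10252561 -0.18686662 -0.23689442] 0.03408697511810214
```

View pics/w3.png

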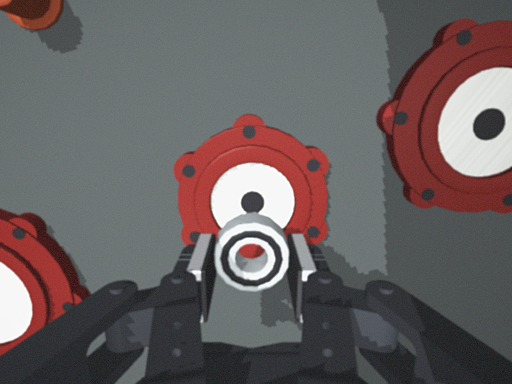

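```bash
python3 - <<'E'
from h import *
f,K,P=load('w3.npz')
cv2.imwrite('pics/w3c.png',cv2.resize(f[190:310,170:330,::-1],None,fx=5,fy=5))
E
```

```text
(no output)
```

View pics/w3c.png

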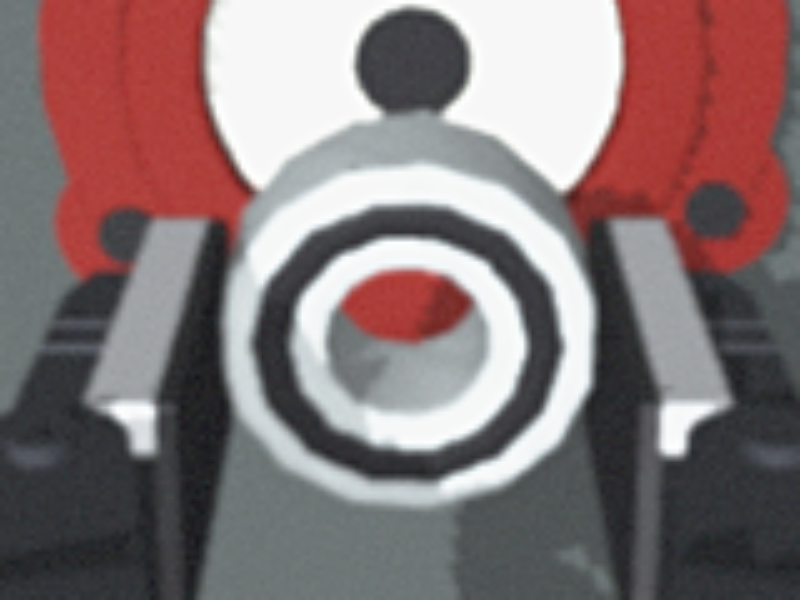

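```bash
python3 - <<'E'
from h import *
f,K,P=load('w3.npz')
for u,z in (((252,257),.096),((251.7,258.3),.096),((252.5,202),.014)): print(ray(K,P,*u,z))
f2,K2,P2=load('w2.npz')
c=(130+367/3,200+170/3);print(c,ray(K2,P2,*c,.016))
E
```

```text
[0.63046118 0.01749316 0.096     ]
[0.63102858 0.01712935 0.096     ]
[0.63099146 0.01793544 0.014     ]
(252.33333333333331, 256.6666666666667) [0.43542808 0.05729986 0.016     ]
```

Request:
move_arm(commands=[1,0,-30,0,1,0,-50,0,1,0,-60,0,1,0,-63,0,1,0,-65,0,1,0,-66,0,1,0,-66,0,1,0,-66,0])

```text
clock: 5.8
eef_pos: [0.6341, 0.0162, 0.0221]
tcp_rot: [2.588, 1.78, 0.001]
ft_force: [-0.2, -0.3, 3.9]
finger_gap: 0.0341
```

Request:
move_arm(commands=[0,0,0,0,0,0,0,0,0,0,0,0,0,0,0,0,0,0,0,0,0,0,20,0,0,0,70,0,0,0,120,0,0,0,130,0,0,0,130,0,0,0,130,0], jaw=0)

```text
clock: 7.18
eef_pos: [0.6329, 0.0165, 0.15]
tcp_rot: [-2.587, -1.779, 0.002]
ft_force: [-0.2, -0.5, -0.6]
finger_gap: 0.0854
```

```bash
python3 - <<'E'
from h import *
f,K,P=wrist('w4')
E
```

```text
7.175 [0.6329 0.0165 0.15  ] [-0.18  0.21  0.06  1.43  0.    0.19] [-0.2 -0.5 -0.6]
```

View pics/w4.png

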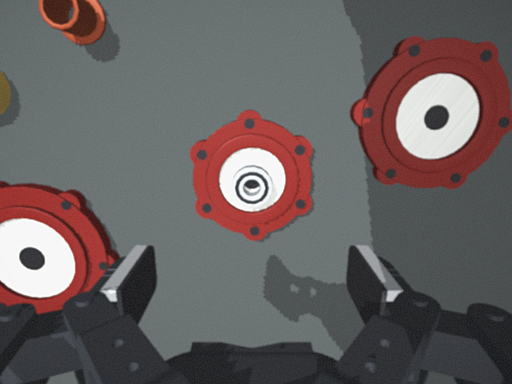

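The small bearing sits flat in its dish, with its top at (252,187). Next is the medium bearing.

Request:
move_arm(commands=[-177,-328,0,0,-177,-328,0,0,-177,-328,0,0,-177,-328,0,0,-177,-328,0,0,-177,-328,0,0,-177,-328,0,0,-177,-328,0,0,-177,-328,0,0,-177,-328,0,0])

```text
clock: 8.48
eef_pos: [0.4572, -0.3106, 0.1512]
tcp_rot: [-2.587, -1.783, -0.0]
ft_force: [-1.2, 0.1, 0.1]
finger_gap: 0.0854
```

```bash
python3 - <<'E'
from h import *
f,K,P=wrist('w5')
g=proj(K,P,[.456,-.312,.02]);print(g)
ringfit(f,K,P,g,.02,r=36)
E
```

```text
8.475 [ 0.4572 -0.3106  0.1512] [-0.83 -0.04 -0.19  1.42  0.   -0.47] [-1.2  0.1  0.1]
[249.21584922 182.32908489]
[250.7 179.8] [52.9 53.8] world mm [ 454.3 -309.9   20. ] diam mm [44.8 45.5]
```

View pics/w5.png

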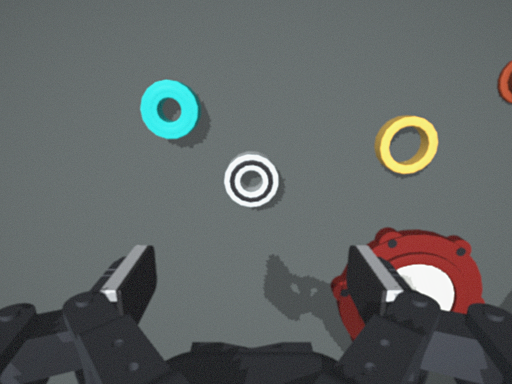

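The silver ring at (251,180) is the medium bearing. The turquoise look-alike is clearly separate at (169,109). I descend on the silver one.

Request:
move_arm(commands=[-2,0,-50,0,-2,0,-95,0,-2,0,-125,0,-2,0,-138,0,-2,0,-144,0,-2,0,-144,0,-2,0,-144,0])

```text
clock: 9.4
eef_pos: [0.4553, -0.3123, 0.0086]
tcp_rot: [2.587, 1.779, 0.0]
ft_force: [-0.1, -0.4, 0.3]
finger_gap: 0.0852
```

Request:
move_arm(commands=[0,0,0,0,0,0,0,0,0,0,0,0,0,0,0,0,0,0,0,0,0,0,0,0,0,0,0,0], jaw=1, newtons=40)

```text
clock: 10.28
eef_pos: [0.4549, -0.3119, 0.008]
tcp_rot: [2.588, 1.78, 0.0]
ft_force: [-0.7, 2.1, 5.6]
finger_gap: 0.0455
```

Request:
move_arm(commands=[0,0,20,0,0,0,60,0,30,50,80,0,183,492,80,0,183,492,80,0,183,492,80,0,183,492,80,0,183,492,80,0,183,492,80,0,183,492,80,0,183,492,80,0,183,492,80,0])

```text
clock: 11.78
eef_pos: [0.6373, 0.1826, 0.0864]
tcp_rot: [-2.585, -1.784, 0.001]
ft_force: [-0.7, -0.8, -1.0]
finger_gap: 0.0454
```

Request:
move_arm(commands=[0,0,0,0,0,0,0,0,0,0,0,0,0,0,0,0])

```text
clock: 12.28
eef_pos: [0.6377, 0.1798, 0.0875]
tcp_rot: [2.589, 1.779, 0.0]
ft_force: [-0.3, -0.3, -1.9]
finger_gap: 0.0455
```

```bash
cat >> h.py <<'E'
def outer(f,K,P,g,z,D,name=None,r=70):
    # black seal ring inside the grip: dark component enclosing centre
    pass
E
python3 - <<'E'
from h import *
f,K,P=wrist('w6')
cv2.imwrite('pics/w6c.png',cv2.resize(f[160:320,150:350,::-1],None,fx=4,fy=3.75))
E
```

```text
12.275 [0.6377 0.1798 0.0875] [0.08 0.31 0.07 1.33 0.   0.44] [-0.3 -0.3 -1.9]
```

View pics/w6.png

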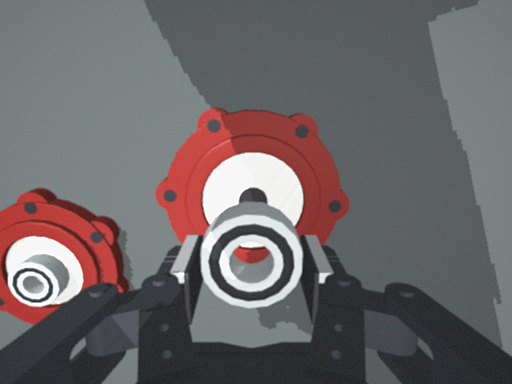

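```bash
python3 - <<'E'
from h import *
f,K,P=load('w6.npz')
for u,z in (((251.5,261.5),.0995),((253,200),.014)): print(ray(K,P,*u,z))
E
```

```text
[0.63641087 0.18031714 0.0995    ]
[0.63544255 0.18196625 0.014     ]
```

Request:
move_arm(commands=[0,0,-30,0,0,0,-50,0,0,0,-60,0,0,0,-63,0,0,0,-65,0,0,0,-66,0,0,0,-66,0,0,0,-66,0])

```text
clock: 13.32
eef_pos: [0.6382, 0.1804, 0.0221]
tcp_rot: [2.588, 1.78, 0.002]
ft_force: [0.5, 0.0, 2.5]
finger_gap: 0.0454
```

Request:
move_arm(commands=[0,0,0,0,0,0,0,0,0,0,0,0,0,0,0,0,0,0,0,0,0,0,20,0,0,0,70,0,0,0,120,0,0,0,130,0,0,0,130,0,0,0,130,0], jaw=0)

```text
clock: 14.7
eef_pos: [0.6369, 0.1803, 0.1499]
tcp_rot: [-2.588, -1.78, 0.003]
ft_force: [0.3, 0.8, -0.3]
finger_gap: 0.0852
```

```bash
python3 - <<'E'
from h import *
f,K,P=wrist('w7')
E
```

```text
14.7 [0.6369 0.1803 0.1499] [0.08 0.3  0.16 1.44 0.   0.44] [ 0.3  0.8 -0.3]
```

View pics/w7.png

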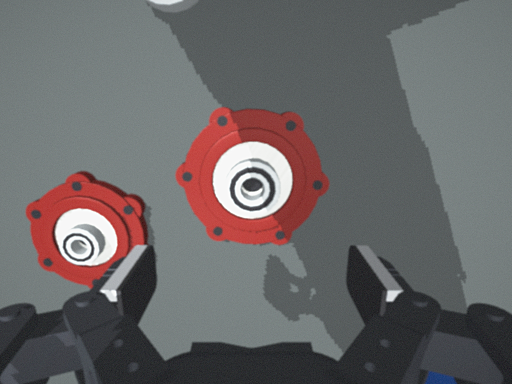

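Request:
move_arm(commands=[-182,-1,0,0,-182,-1,0,0,-182,-1,0,0,-182,-1,0,0,-182,-1,0,0,-182,-1,0,0,-182,-1,0,0])

```text
clock: 15.62
eef_pos: [0.4563, 0.1792, 0.1511]
tcp_rot: [-2.589, -1.78, 0.001]
ft_force: [-0.9, 0.2, 0.2]
finger_gap: 0.0854
```

```bash
python3 - <<'E'
from h import *
f,K,P=wrist('w8')
g=proj(K,P,[.4568,.179,.024]);print(g)
ringfit(f,K,P,g,.024,r=46)
E
```

```text
15.625 [0.4563 0.1792 0.1511] [ 0.11 -0.23 -0.37  1.43  0.    0.47] [-0.9  0.2  0.2]
[251.22877002 184.83103757]
[252.5 181.7] [68.7 71.2] world mm [454.6 181.   24. ] diam mm [57.3 59.4]
```

View pics/w8.png

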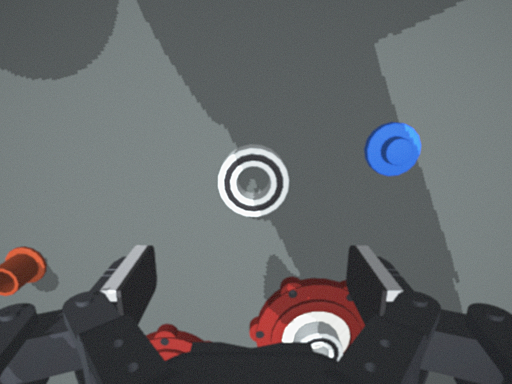

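The medium bearing is flat in its dish. The large one is at (253,182), about where expected.

Request:
move_arm(commands=[-1,1,-50,0,-1,1,-95,0,-1,1,-125,0,-1,1,-140,0,-1,1,-147,0,-1,1,-147,0,-1,1,-147,0])

```text
clock: 16.55
eef_pos: [0.4556, 0.1805, 0.0055]
tcp_rot: [2.588, 1.78, 0.003]
ft_force: [-0.7, -0.9, 1.6]
finger_gap: 0.0853
```

Request:
move_arm(commands=[0,0,0,0,0,0,0,0,0,0,0,0,0,0,0,0,0,0,0,0,0,0,0,0], jaw=1, newtons=60)

```text
clock: 17.3
eef_pos: [0.4553, 0.1805, 0.0058]
tcp_rot: [2.588, 1.78, 0.002]
ft_force: [-3.5, -0.0, 10.9]
finger_gap: 0.0592
```

Request:
move_arm(commands=[0,0,20,0,0,0,60,0,20,-40,80,0,175,-387,80,0,175,-387,80,0,175,-387,80,0,175,-387,80,0,175,-387,80,0,175,-387,80,0,175,-387,80,0,175,-387,80,0,175,-387,80,0])

```text
clock: 18.8
eef_pos: [0.6293, -0.2053, 0.0844]
tcp_rot: [-2.587, -1.782, 0.0]
ft_force: [-0.6, 1.0, -2.8]
finger_gap: 0.0587
```

Request:
move_arm(commands=[0,0,0,0,0,0,0,0])

```text
clock: 19.05
eef_pos: [0.6297, -0.2059, 0.0847]
tcp_rot: [2.587, 1.781, 0.0]
ft_force: [-0.1, 0.3, -3.2]
finger_gap: 0.0586
```

```bash
python3 - <<'E'
from h import *
f,K,P=wrist('w9')
E
```

```text
19.05 [ 0.6297 -0.2059  0.0847] [-0.51  0.32  0.07  1.32  0.   -0.15] [-0.1  0.3 -3.2]
```

View pics/w9.png

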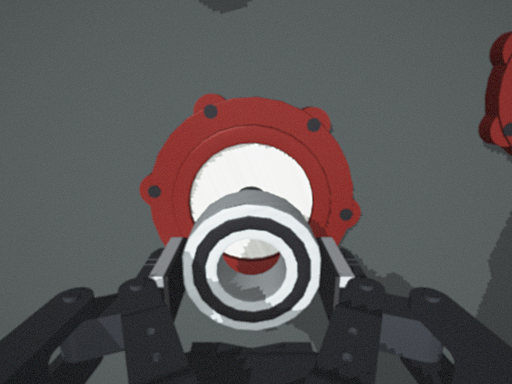

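```bash
python3 - <<'E'
from h import *
f,K,P=load('w9.npz')
for u,z in (((252,267.5),.1035),((252,199.),.014)): print(ray(K,P,*u,z))
E
```

```text
[ 0.6276865  -0.20488605  0.1035    ]
[ 0.62567263 -0.20382784  0.014     ]
```

Request:
move_arm(commands=[0,-1,-30,0,0,-1,-50,0,0,-1,-60,0,0,-1,-63,0,0,-1,-64.5,0,0,-1,-65.5,0,0,-1,-65.5,0,0,-1,-65.5,0])

```text
clock: 20.1
eef_pos: [0.6302, -0.208, 0.0199]
tcp_rot: [2.587, 1.78, 0.001]
ft_force: [-1.7, 0.3, 5.1]
finger_gap: 0.0591
```

Request:
move_arm(commands=[0,0,0,0,0,0,0,0,0,0,0,0,0,0,0,0,0,0,0,0,0,0,20,0,0,0,70,0,0,0,120,0,0,0,130,0,0,0,130,0,0,0,130,0], jaw=0)

```text
clock: 21.48
eef_pos: [0.6289, -0.2073, 0.1474]
tcp_rot: [-2.587, -1.779, 0.001]
ft_force: [-0.5, -0.4, -0.3]
finger_gap: 0.0859
```

```bash
python3 - <<'E'
from h import *
f,K,P=wrist('w10')
g=proj(K,P,[.629,-.207,.038]);print(g)
print(proj(K,P,[.629,-.207,.014]))
cv2.imwrite('pics/w10c.png',cv2.resize(f[110:250,160:340,::-1],None,fx=4,fy=4))
E
```

```text
21.475 [ 0.6289 -0.2073  0.1474] [-0.52  0.3   0.16  1.44  0.   -0.15] [-0.5 -0.4 -0.3]
[251.5428059 190.0556362]
[251.48740626 182.60329172]
```

View pics/w10c.png

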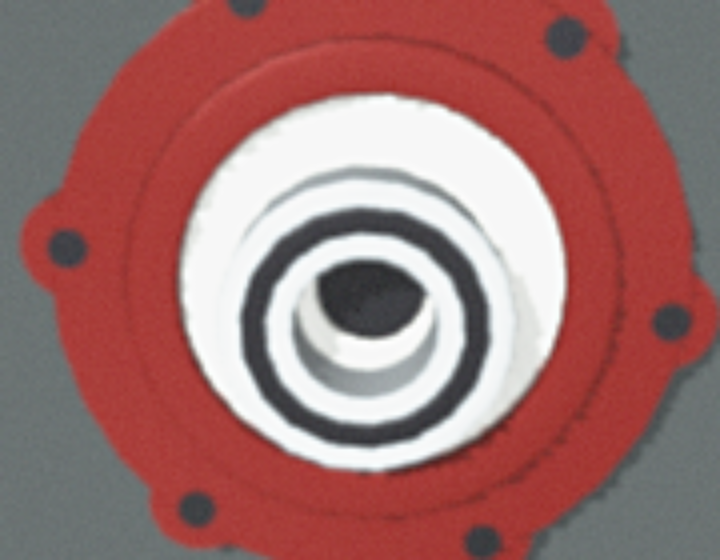

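```bash
python3 - <<'E'
from h import *
f,K,P=load('w10.npz')
print('bearing',ray(K,P,251.5,191.75,.038),'dish',ray(K,P,253.4,180.75,.016))
E
```

```text
bearing [ 0.63032176 -0.2075427   0.038     ] dish [ 0.62755017 -0.20466134  0.016     ]
```

Request:
move_arm(commands=[-153,35,0,0,-153,35,0,0,-153,35,0,0,-153,35,0,0,-153,35,0,0,-153,35,0,0,-153,35,0,0])

```text
clock: 22.4
eef_pos: [0.4771, -0.1727, 0.1486]
tcp_rot: [-2.588, -1.78, 0.0]
ft_force: [-0.5, 0.7, 0.1]
finger_gap: 0.0854
```

```bash
python3 - <<'E'
from h import *
f,K,P=wrist('w11')
g=proj(K,P,[.4768,-.1727,.016]);print(g)
ringfit(f,K,P,g,.016,r=46,mode='brass')
E
```

```text
22.4 [ 0.4771 -0.1727  0.1486] [-0.61 -0.18 -0.33  1.42  0.   -0.24] [-0.5  0.7  0.1]
[251.10799575 182.3719411 ]
[251. 179.] [55.8 56. ] world mm [ 473.9 -171.7   16. ] diam mm [47.5 47.6]
```

View pics/w11.png

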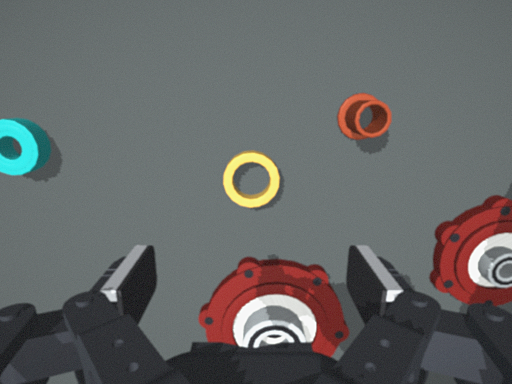

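Request:
move_arm(commands=[-3,1,-50,0,-3,1,-95,0,-3,1,-125,0,-3,1,-138,0,-3,1,-143,0,-3,1,-143,0,-3,1,-143,0])

```text
clock: 23.32
eef_pos: [0.4744, -0.1722, 0.0071]
tcp_rot: [2.587, 1.779, 0.001]
ft_force: [0.8, -0.1, 1.5]
finger_gap: 0.0853
```

Request:
move_arm(commands=[0,0,0,0,0,0,0,0,0,0,0,0,0,0,0,0,0,0,0,0,0,0,0,0], jaw=1, newtons=40)

```text
clock: 24.08
eef_pos: [0.474, -0.1718, 0.0067]
tcp_rot: [2.588, 1.78, 0.001]
ft_force: [-2.2, 1.4, 6.8]
finger_gap: 0.0476
```

Request:
move_arm(commands=[0,0,20,0,0,0,60,0,40,-10,100,0,100,-22,100,0,156,-36,100,0,156,-36,100,0,156,-36,100,0,156,-36,100,0,156,-36,100,0])

```text
clock: 25.2
eef_pos: [0.6292, -0.2077, 0.1071]
tcp_rot: [2.587, 1.779, 0.001]
ft_force: [0.7, 0.1, -1.2]
finger_gap: 0.0472
```

```bash
python3 - <<'E'
from h import *
f,K,P=wrist('w12')
ringfit(f,K,P,(252,260),.116,r=60,mode='brass')
E
```

```text
25.2 [ 0.6292 -0.2077  0.1071] [-0.52  0.3   0.1   1.36  0.   -0.15] [ 0.7  0.1 -1.2]
[251.3 256.3] [104.4 105.2] world mm [ 627.  -206.9  116. ] diam mm [43.  43.3]
```

View pics/w12.png

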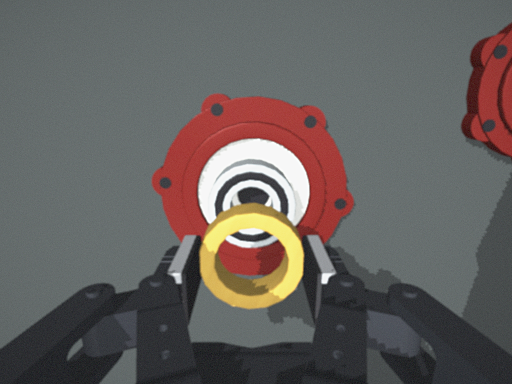

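```bash
python3 - <<'E'
from h import *
f,K,P=load('w12.npz')
cv2.imwrite('pics/w12c.png',cv2.resize(f[165:315,185:320,::-1],None,fx=4,fy=4))
E
```

```text
(no output)
```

View pics/w12c.png

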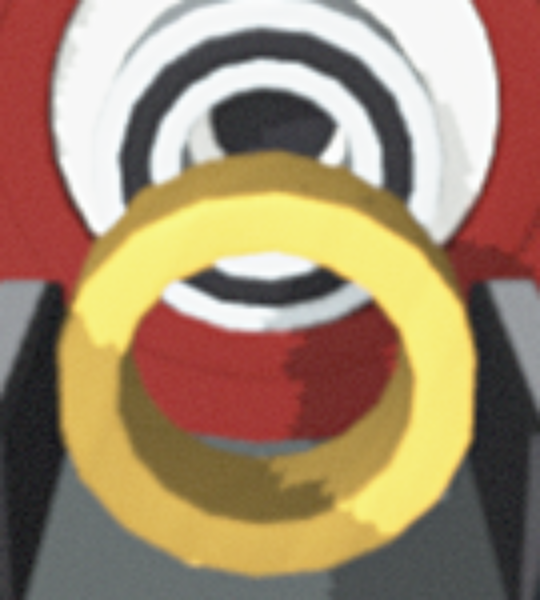

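```bash
python3 - <<'E'
from h import *
f,K,P=load('w12.npz')
print('spacer',ray(K,P,251.6,261.1,.116),'bearing',ray(K,P,251.6,206.6,.038))
E
```

```text
spacer [ 0.62936794 -0.20761552  0.116     ] bearing [ 0.62988379 -0.20767573  0.038     ]
```

The spacer and bearing are aligned to about 0.5 mm. I lower the spacer onto the bearing.

Request:
move_arm(commands=[0,0,-30,0,0,0,-48,0,0,0,-57,0,0,0,-60,0,0,0,-61.5,0,0,0,-62.5,0,0,0,-62.5,0,0,0,-62.5,0])

```text
clock: 26.25
eef_pos: [0.6301, -0.2079, 0.0448]
tcp_rot: [2.587, 1.78, 0.001]
ft_force: [-4.4, 1.1, 5.6]
finger_gap: 0.0478
```

Contact is about 6 N, so the spacer is seated. I release it and rise.

Request:
move_arm(commands=[0,0,0,0,0,0,0,0,0,0,0,0,0,0,0,0,0,0,0,0,0,0,15,0,0,0,60,0,0,0,105,0,0,0,105,0,0,0,105,0,0,0,105,0], jaw=0)

```text
clock: 27.62
eef_pos: [0.629, -0.2073, 0.147]
tcp_rot: [-2.587, -1.779, 0.001]
ft_force: [-0.0, -0.2, -1.0]
finger_gap: 0.0853
```

```bash
python3 - <<'E'
from h import *
from bench import get_image
f,K,P=wrist('w13')
a=cv2.resize(f[100:260,150:350,::-1],None,fx=2.5,fy=2.5)
d=get_image('side');s=d['frame'];np.savez('side1.npz',**d)
b=cv2.resize(s[130:330,190:410,::-1],None,fx=2.0,fy=2.0)
cv2.imwrite('pics/w13c.png',a);cv2.imwrite('pics/side1.png',cv2.resize(s[130:300,190:410,::-1],None,fx=3.4,fy=3.4))
E
```

```text
27.625 [ 0.629  -0.2073  0.147 ] [-0.52  0.3   0.16  1.44  0.   -0.15] [-0.  -0.2 -1. ]
```

View pics/w13c.png

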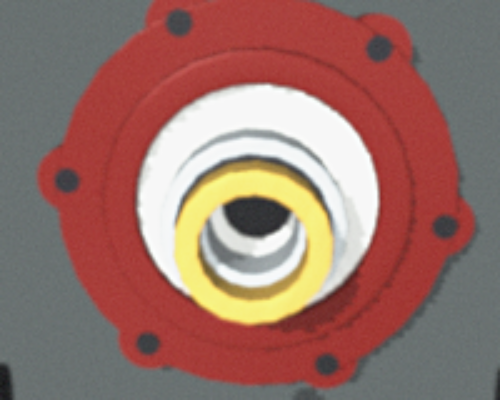

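View pics/side1.png

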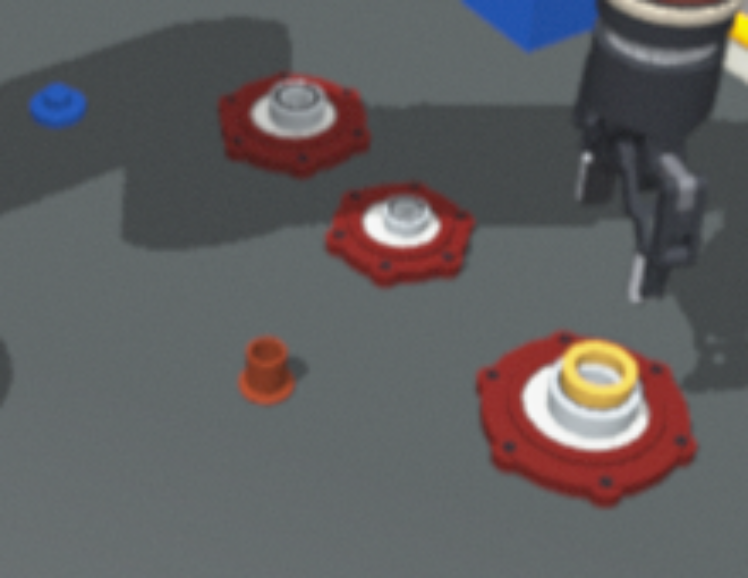

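```bash
python3 - <<'E'
from h import *
from bench import finish_job
f,K,P=load('w13.npz');print('spacer',ray(K,P,251.6,198,.054))
print(finish_job())
E
```

```text
spacer [ 0.6305565  -0.20756641  0.054     ]
the job is handed in; nothing more can be done
None
```

I set the small, medium and large bearings in the covers of their own sizes, in that order. I then put the brass spacer on the large bearing and handed the job in at about 27.7 s.

- **Bearings:** The last wrist and side pictures show all three lying flat in their dishes. Before the spacer went on, the large one was about 4 mm off the dish centre by the wrist view. That was less by the top and side views, which disagreed with the wrist by 2–4 mm. The dish has 11 mm of room on each side.
- **Spacer:** It measures at (630.6, -207.6) mm and the large bearing under it at (630.3, -207.5) mm, so it is centred to within 1 mm and flat.
- **Forces:** Contact at each set-down read about 3–6 N. The most I read was about 11 N, while closing on the large bearing.
- **Untouched parts:** The side picture shows the cap and bush standing where they were. The spanner and the turquoise ring were outside that crop; no move went near the spanner, and no grip or push touched the turquoise ring. I did not re-measure any of them at the end.

The finger gap read 2–3 mm under the nominal diameters on every grasp. The parts were held level each time, so I took no action on it.

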